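# Sort the bench things into their trays

## Task

Sort the things at the front of the bench into the three steel trays: the spatula and the red-bulbed dropper, which are instruments, go flat in the wide oblong tray, each lying lengthwise and the two clear of each other; the marker goes flat and lengthwise in the narrow oblong tray; the amber bottle stands in the middle of the square tray. Keep the bottle upright all the time, and leave the bench timer and the roll of tape where they are.

Things in the scene. Friction and masses are not known exactly. Their poses are not given: they have to be found in the camera images.
- spatula: Loose lab spatula lying on the bench, 140 mm long, about 30 g: a dark brown wooden handle 14 mm wide and 12 mm high from y = -70 to +30 mm, then a brass ferrule and a flat steel blade, 14 mm wide with a round end, to y = +70 mm (the blade stands 5 mm clear of the bench). Origin: middle of the length on the underside; y runs along the length towards the blade, z up. Grip the handle across its width (x) at about y = 0.
- red_dropper: Loose glass dropper with a red rubber bulb, lying on the bench, 140 mm long, about 15 g. Origin: middle of its length on the underside; y runs along the length towards the bulb. The bulb is 15 mm wide and 16 mm high and runs from y = +20 to y = +70 mm; the glass stem, under 7 mm wide, runs from there to y = -70 mm. Best gripped across the bulb (x), at about y = +35 mm, near its centre of mass. It is round and may roll a little.
- black_marker: Loose black marker pen with a white band lying on the bench, 132 mm long, 14 mm wide, 16 mm high, about 14 g; does not roll. Origin: middle of the underside; y runs along the length, z up. Grip across the width (x) at the middle.
- amber_bottle: Loose upright amber plastic bottle with a red screw cap, 60 mm in diameter, 124 mm tall, about 160 g. The body is a 60 mm cylinder up to 68 mm, then a sloping shoulder (53 mm across at 83 mm); the cap, 23 mm in diameter, takes the top 19 mm. Origin: centre of the base; z up. Grip the body at about 60 mm height, or the cap.
- wide_tray: Fixed to the bench. Plain stainless steel tray with a rim, the wide oblong one, 200 x 150 mm outside, 12 mm high, with room for two things side by side. Floor 3 mm thick, walls 4 mm thick. Origin: centre of its underside on the bench. x runs along the 200 mm length, y across.
- narrow_tray: Fixed to the bench. Plain stainless steel tray with a rim, the narrow oblong one, 200 x 90 mm outside, 12 mm high. Floor 3 mm thick, walls 4 mm thick. Origin: centre of its underside on the bench. x runs along the 200 mm length, y across.
- square_tray: Fixed to the bench. Plain stainless steel tray with a rim, the square one, 110 x 110 mm outside, 18 mm high. Floor 3 mm thick, walls 4 mm thick. Origin: centre of its underside on the bench. x and y run parallel to its sides.
- timer: Bystander, loose: round cream bench timer with a black dial knob, 64 mm in diameter, 43 mm high, at the left of the work. Origin: centre of its underside. Leave it alone.
- tape_roll: Bystander, loose: roll of cream tape lying flat, 100 mm in diameter, 25 mm high, at the right of the work. Origin: centre of its underside. Leave it alone.

How it is judged:
At the end, for the whole second after the job is handed in: Spatula and dropper flat in the wide tray (within 26 mm of its middle lengthwise, 50 mm across), marker flat in the narrow tray (30 mm), each within 0.3 rad of the tray's length, spatula and dropper not touching; bottle upright in the square tray within 28 mm of its centre; all at rest (x of spatula in the frame of wide_tray between -0.026 and 0.026 m and y of spatula in the frame of wide_tray between -0.05 and 0.05 m and z of spatula in the frame of wide_tray between -0.005 and 0.012 m and angle between the y axis of each of spatula, red_dropper and the x axis of wide_tray, either way round below 0.3 rad and angle between spatula's own y axis and vertical between 1.43 and 1.71 rad and linear speed of each of spatula, red_dropper, black_marker, amber_bottle below 0.02 m/s and angular speed of each of spatula, red_dropper, black_marker, amber_bottle below 0.3 rad/s and x of red_dropper in the frame of wide_tray between -0.026 and 0.026 m and y of red_dropper in the frame of wide_tray between -0.05 and 0.05 m and z of red_dropper in the frame of wide_tray between -0.005 and 0.022 m and angle between red_dropper's own y axis and vertical between 1.43 and 1.71 rad and x of black_marker in the frame of narrow_tray between -0.03 and 0.03 m and y of black_marker in the frame of narrow_tray between -0.03 and 0.03 m and z of black_marker in the frame of narrow_tray between -0.005 and 0.012 m and angle between the y axis of black_marker and the x axis of narrow_tray, either way round below 0.3 rad and angle between black_marker's own y axis and vertical between 1.43 and 1.71 rad and contact force between spatula and red_dropper below 0.02 N and horizontal distance between amber_bottle and square_tray below 0.028 m and angle between amber_bottle's own z axis and vertical below 0.1 rad and z of amber_bottle in the frame of square_tray between -0.001 and 0.008 m).
It fails at once if the bottle is tipped by more than 0.5 rad (angle between amber_bottle's own z axis and vertical above 0.5 rad).
It fails at once if the bench timer is moved by more than 20 mm (distance of timer from where it was at the start of the episode above 0.02 m).
It fails at once if the roll of tape is moved by more than 20 mm (distance of tape_roll from where it was at the start of the episode above 0.02 m).
It also fails if it takes over 112 s, if anything falls off the work surface, if the arm or the gripper's body presses on something with over 40 N, if the wrist force passes 120 N, or if a joint passes its speed limit or range.

## Robot

A 6-joint arm with a two-finger parallel gripper is mounted at the origin on a cart in front of the work surface, level with it; the furniture and walls round the work are solid. World frame = base frame: x ahead of the robot, y to its left, z up, the work surface at z = 0. Lengths are in m, angles in rad, forces in N, time in s.
With the tool pointing down it reaches from about 0.225 to 0.725 m from the base axis. Payload 3.1 kg.
Tool frame: the origin (TCP) lies on the mounting face of the last link; the fingertips stand nose_length ahead of it and the grasp point (between the pads) lies 155 mm ahead of it (nose_length is the distance from the TCP to the fingertips, in m); z points along the fingers, y is the line along which they close (so a half turn about z gives the same grasp; the last joint's range is limited). The gripper opens to 85 mm and grips with 20 to 120 N. Pads are 22 mm wide; open, the fingers measure 114 mm over their backs; the gripper's body (76 mm by 85 mm) begins 54 mm behind the grasp point. The pads swing forward as they close: fully open they stand 13 mm farther back than shut.
Start: joints at [1.049, 0.048, 0.099, 1.622, 0, 1.443], TCP at [0.201, 0.485, 0.405] pointing down, gripper open.
Joint ranges: [-2.91, 2.91], [-0.99, 1.94], [-1.21, 1.42], [-2.12, 2.29], [-1.49, 1.47], [-3.14, 3.14]. Speed limits (rad/s): [2.79, 2.79, 3.14, 3.14, 3.14, 3.14].

## Interface

Orientations are given as a unit quaternion [w, x, y, z].
In Python, from bench import * gives the robot as it stands.
- The arm moves only by the tool send_rows, never from a script. Its argument "deltas" is one flat list of numbers, 7 for each row, row after row: the turn, a rotation vector about the tool's x, y, z in degrees, then the shift along the tool's x, y, z in cm, then the opening, from 0 (shut) to 1 (fully open). A call has 1 to 8 rows; each row is the pose to reach, as a shift and turn from the pose commanded when the call began, along the tool's axes at that moment; what a row does not reach only later rows make up. A row lasts 1/10 s, in which the tool goes at most 50 mm and 8.59 degrees, less where a joint would pass 70% of its speed; a pose out of reach is approached as far as the arm can. A call with a gripper value outside its range is refused whole. The fingers move at their own pace and stop on an object; "force" is the grip in N (left out, the last holds). Time passes only in rows, so rows that repeat a pose let the fingers close. It gives the time, the measured TCP pose, the force, the opening and the grip force at its end, in the units of the state.
- get_obs(): the state, without advancing time (a new reading comes with each control period).
- read_camera(name): name is "side" or "top"; returns a dict with "color" (384x512x3 uint8, blue, green, red), "camera_matrix" (3x3 intrinsics, pixels), "rvec" (rotation vector, rad) and "tvec" (3), from world to camera coordinates, as OpenCV has them. Camera axes: x right, y down, z forward; pixel columns grow to the right and rows downward; lengths in m; the calibration is good to about 2 mm. A picture is of the moment at which its call begins. There is no depth.
- job_done(): hands the job in; it is judged then, once.
The state is a dict: "clock": time; "qpos": joint angles; "joint_vel": joint speeds; "joint_efforts": joint torques, N m; "ee_pos": TCP position; "ee_rot": TCP orientation; "contact_force": force on the tool from outside, world axes, zero at the start; "moment": the same for the moment, N m; "gripper_width": opening from 0.0 (shut) to 1.0 (fully open); "gripper_force": force on a finger pad.
Only numpy, scipy, OpenCV 4.12 (cv2) and the standard library are available. Lean on these libraries where they do the work, as an engineer would, in place of code of your own. Each camera call takes 0.05 s, during which the arm holds its last target. There are 200 camera calls.

## Working session

There is one attempt and no reset: what is moved stays moved. The work goes in short steps, Python scripts to look and compute and a tool call to move; the robot and the scene stay as the last step left them, time stands still between calls to the robot, and variables do not carry over. Pictures are saved under pics/ and viewed, at most 14 in all, crops included, and the job is handed in when it is done.

Besides the shell and the picture viewer there is one more tool, called after "Request:" as name(argument=value, ...) on one line, values as JSON. send_rows: Moves the arm, as the interface text tells. Its arguments: {"type":"object","properties":{"deltas":{"type":"array","items":{"type":"number"}},"force":{"type":"number"}},"required":["deltas"]}

```bash
mkdir -p pics; ls; python3 - <<'E'
from bench import *
import cv2
o=get_obs();print(o)
for n in("top","side"):
    c=read_camera(n);cv2.imwrite(f"pics/{n}0.png",c["color"]);print(n,c["camera_matrix"],c["rvec"],c["tvec"])
E
```

```text
pics
{'clock': 0.0, 'qpos': array([1.04922281e+00, 4.87260538e-02, 9.75765379e-02, 1.62204151e+00,
       1.42540015e-05, 1.44299574e+00]), 'joint_vel': array([ 0.00081793,  0.00121318, -0.00250421, -0.00034915,  0.00158911,
        0.00128252]), 'joint_efforts': array([-3.95125289e-05, -3.38784277e+01,  3.20013034e+01,  2.03931687e-02,
       -1.46139860e-04,  4.05732067e-06]), 'ee_pos': array([0.20132738, 0.4846213 , 0.40351888]), 'ee_rot': array([-3.88723167e-04,  1.95616771e-01,  9.80679685e-01, -1.13251349e-03]), 'contact_force': array([-0.74909821, -1.08904696, -0.21345578]), 'moment': array([0.02389175, 0.01214944, 0.0381622 ]), 'gripper_force': 0.0, 'gripper_width': 0.998720630334077}
top [[414.13649248   0.         262.6984853 ]
 [  0.         414.13649248 190.35218083]
 [  0.           0.           1.        ]] [ 2.17461629 -2.11202146  0.1705792 ] [-0.00374575  0.52416121  1.18344558]
side [[389.42198395   0.         249.69576336]
 [  0.         389.42198395 190.58995545]
 [  0.           0.           1.        ]] [ 2.22295574 -1.25490695  0.41692152] [-0.27318978  0.40642026  1.10517737]
```

View pics/top0.png

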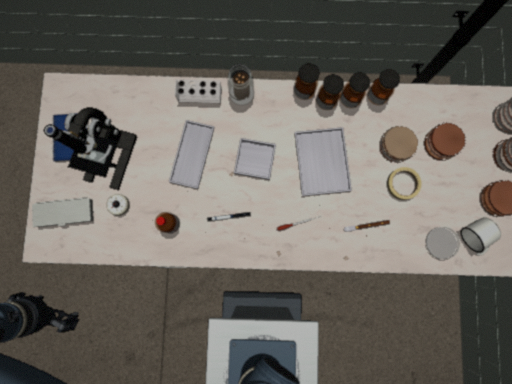

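View pics/side0.png

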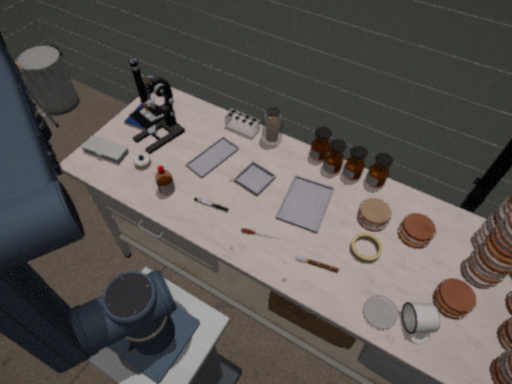

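The top view shows the bottle at (167,222), timer (117,205), marker (229,217), dropper (297,224), spatula (367,226) and tape (404,183). The trays are narrow (192,155), square (255,159) and wide (323,161). The side view agrees. Next I'll measure with masks.

```bash
cat > h.py <<'E'
from bench import *
import cv2, numpy as np
def ray(c,p,z):
    p=np.atleast_2d(np.asarray(p,float)); R=cv2.Rodrigues(np.asarray(c["rvec"],float))[0]
    d=(np.c_[p,np.ones(len(p))]@np.linalg.inv(c["camera_matrix"]).T)@R; o=-R.T@np.ravel(c["tvec"])
    return o+d*((z-o[2])/d[:,2])[:,None]
def mask(c,f,box):
    x0,y0,x1,y1=box; m=np.zeros(c["color"].shape[:2],np.uint8)
    b,g,r=[c["color"][...,i].astype(int) for i in range(3)]
    m[y0:y1,x0:x1]=f(b,g,r)[y0:y1,x0:x1]; return m
def big(m):
    n,l,s,ce=cv2.connectedComponentsWithStats(m.astype(np.uint8)); return (l==1+np.argmax(s[1:,4]))
def fit(c,m,z):
    """centre, length, width, yaw of min-area box of mask on plane z"""
    v,u=np.nonzero(m); P=ray(c,np.c_[u,v],z)[:,:2]
    (x,y),(w,h),a=cv2.minAreaRect((P*1000).astype(np.float32))
    if w<h: w,h,a=h,w,a+90
    return np.round([x/1000,y/1000,w,h,(a+90)%180-90],3),P
E
cat > m.py <<'E'
from h import *
c=read_camera("top");s=read_camera("side")
tray=lambda b,g,r:(b>=r+2)
for n,bx in dict(narrow=(165,115,220,195),square=(228,132,282,187),wide=(286,120,360,205)).items():
    m=big(mask(c,tray,bx)); print(n,fit(c,m,.012)[0],m.sum())
objs=dict(marker=((200,205,258,228),.012,lambda b,g,r:r<110),
 dropbulb=((270,214,325,236),.008,lambda b,g,r:r-g>60),
 spat=((338,215,396,236),.008,lambda b,g,r:(r<130)),)
for n,(bx,z,f) in objs.items():
    m=mask(c,f,bx); F,P=fit(c,m,z); print(n,F,m.sum(),"centroid",P.mean(0).round(4))
m=big(mask(c,lambda b,g,r:(r-g>80),(150,205,185,240)));v,u=np.nonzero(m);print("cap px",u.mean(),v.mean(),m.sum(),ray(c,[[u.mean(),v.mean()]],.122))
m=big(mask(s,lambda b,g,r:(r-g>80),(145,155,185,200)));v,u=np.nonzero(m);print("cap side",u.mean(),v.mean(),m.sum(),ray(s,[[u.mean(),v.mean()]],.116))
for n,p in dict(timer=(117,205),tape=(404,183)).items(): print(n,ray(c,[p],.03))
a=cv2.resize(c["color"][115:245,95:415],None,fx=2.5,fy=2.5,interpolation=cv2.INTER_CUBIC);cv2.imwrite("pics/z.png",a)
E
python3 m.py
```

```text
narrow [  0.636   0.233 196.602  86.926 -11.473] 1642
square [ 6.26000e-01  3.90000e-02  1.08747e+02  1.04748e+02 -7.79100e+00] 1105
wide [ 6.25000e-01 -1.69000e-01  1.97567e+02  1.47377e+02  7.51700e+00] 2851
marker [ 4.47000e-01  1.11000e-01  1.29703e+02  1.30540e+01 -8.11570e+01] 111 centroid [0.4499 0.0948]
dropbulb [ 4.2200e-01 -5.5000e-02  3.7021e+01  5.6620e+00 -6.9983e+01] 25 centroid [ 0.4216 -0.0547]
spat [  0.435  -0.321 102.85   15.529 -78.43 ] 171 centroid [ 0.4356 -0.322 ]
cap px 160.38888888888889 220.61111111111111 54 [[0.41984074 0.28757931 0.122     ]]
cap side 160.05 168.1 20 [[0.42551665 0.2926249  0.116     ]]
timer [[0.46903317 0.4409273  0.03      ]]
tape [[ 0.56054506 -0.41103127  0.03      ]]
```

View pics/z.png

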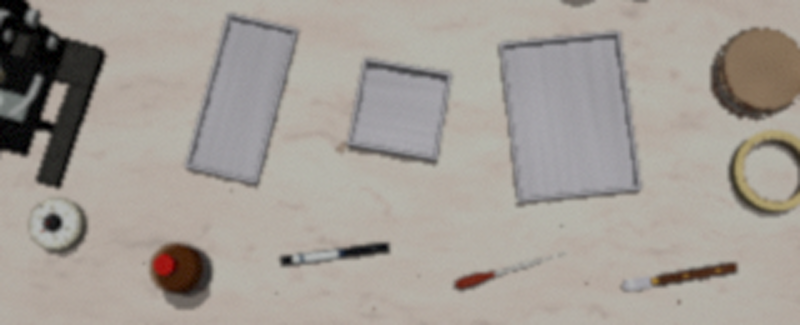

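The zoom shows all three trays clearly. The marker lies left of centre, the dropper bulb points left (zoom 457,285) with its stem tip at about (565,253), and the spatula blade points left. Measured sizes match the given ones. I'll start with the bottle, gripping it by the cap.

```bash
cat > go.py <<'E'
import sys
from h import *
from scipy.spatial.transform import Rotation as R
# go.py x y z phi : grasp point target (m), closing-line angle (deg) -> tool turn (deg), shift (cm)
x,y,z,phi=map(float,sys.argv[1:5]); o=get_obs(); q=o["ee_rot"]; A=R.from_quat([q[1],q[2],q[3],q[0]])
Y=np.array([np.cos(np.radians(phi)),np.sin(np.radians(phi)),0]);Z=np.array([0,0,-1.]);T=R.from_matrix(np.c_[np.cross(Y,Z),Y,Z])
d=A.inv().apply(np.array([x,y,z+.155])-o["ee_pos"])*100
print("turn",(A.inv()*T).as_rotvec(degrees=True).round(2),"shift",d.round(2),"t",round(o["clock"],2),"w",round(o["gripper_width"],3),"F",o["contact_force"].round(1),"grip",round(o["gripper_force"],1))
E
python3 go.py .422 .289 .17 67.4; python3 - <<'E'
from h import *
from h import ray
c=read_camera("top")
p=ray(c,[[277,229.4],[321,217]],.006)[:,:2];print(p,p.mean(0),np.linalg.norm(p[1]-p[0]),np.degrees(np.arctan2(*(p[0]-p[1])[::-1])))
E
```

```text
turn [-0.09 -0.01  0.04] shift [-27.88  -9.6    7.9 ] t 0.2 w 1.002 F [ 0.4 -0.9  0.1] grip 0.0
[[ 0.412318   -0.03475616]
 [ 0.45341793 -0.16640765]] [ 0.43286796 -0.10058191] 0.13791779123132217 107.33770318254355
```

Request:
send_rows(deltas=[0,0,0,-27.9,-9.6,7.9,0.6,0,0,0,-27.9,-9.6,7.9,0.6,0,0,0,-27.9,-9.6,7.9,0.6,0,0,0,-27.9,-9.6,7.9,0.6,0,0,0,-27.9,-9.6,7.9,0.6,0,0,0,-27.9,-9.6,7.9,0.6,0,0,0,-27.9,-9.6,7.9,0.6,0,0,0,-27.9,-9.6,7.9,0.6], force=30)

```text
clock: 1.05
ee_pos: [0.4229, 0.2879, 0.3248]
ee_rot: [-0.001, 0.197, 0.98, -0.001]
contact_force: [-0.7, -0.1, -0.9]
gripper_width: 0.601
gripper_force: 0.0
```

```bash
python3 go.py .422 .289 .114 67.4; python3 - <<'E'
from h import *
for n,(u,v) in dict(top=(165,222),side=(162,175)).items():
    c=read_camera(n);cv2.imwrite(f"pics/b_{n}.png",cv2.resize(c["color"][v-60:v+60,u-80:u+80],None,fx=2.4,fy=2.4,interpolation=2))
a=np.hstack([cv2.imread("pics/b_top.png"),cv2.imread("pics/b_side.png")]);cv2.imwrite("pics/b.png",a)
E
```

```text
turn [-0.08 -0.1  -0.15] shift [0.12 0.08 5.58] t 1.05 w 0.601 F [-0.7 -0.1 -0.9] grip 0.0
```

View pics/b.png

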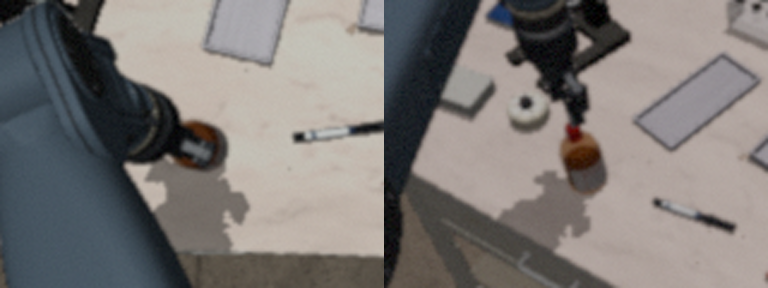

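The gripper is above the cap in both views (side: cap at about (572,130) of the crop, fingers just above it). Descend.

Request:
send_rows(deltas=[0,0,0,0,0,1.5,0.6,0,0,0,0,0,3,0.6,0,0,0,0,0,4,0.6,0,0,0,0,0,5,0.6,0,0,0,0,0,5.6,0.6,0,0,0,0,0,5.6,0.6])

```text
clock: 1.75
ee_pos: [0.4217, 0.289, 0.2682]
ee_rot: [-0.001, 0.195, 0.981, -0.001]
contact_force: [-0.6, -0.6, -0.3]
gripper_width: 0.601
gripper_force: 0.0
```

Request:
send_rows(deltas=[0,0,0,0,0,0,0.4,0,0,0,0,0,0,0.3,0,0,0,0,0,0,0.2,0,0,0,0,0,0,0.1,0,0,0,0,0,0,0,0,0,0,0,0,0,0])

```text
clock: 2.35
ee_pos: [0.4223, 0.2892, 0.27]
ee_rot: [0.0, 0.196, 0.981, 0.0]
contact_force: [-0.6, 0.0, -0.5]
gripper_width: 0.396
gripper_force: 26.9
```

The opening of 0.40 (34 mm) is too wide for the 23 mm cap, so the fingertips pinch the shoulder. I'll open, rise and grip again.

Request:
send_rows(deltas=[0,0,0,0,0,0,0.5,0,0,0,0,0,0,0.6,0,0,0,0,0,-0.5,0.6,0,0,0,0,0,-0.9,0.6,0,0,0,0,0,-0.9,0.4,0,0,0,0,0,-0.9,0.2,0,0,0,0,0,-0.9,0,0,0,0,0,0,-0.9,0])

```text
clock: 3.15
ee_pos: [0.4225, 0.2893, 0.2794]
ee_rot: [0.001, 0.196, 0.981, 0.0]
contact_force: [0.5, -0.0, 3.4]
gripper_width: 0.294
gripper_force: 27.0
```

Request:
send_rows(deltas=[0,0,0,0,0,0,0,0,0,0,0,0,0,0,0,0,0,0,0,0,0])

```text
clock: 3.45
ee_pos: [0.4225, 0.2892, 0.2794]
ee_rot: [0.001, 0.196, 0.981, 0.0]
contact_force: [1.3, 0.5, 5.4]
gripper_width: 0.289
gripper_force: 27.5
```

Request:
send_rows(deltas=[0,0,0,0,0,0,0.45,0,0,0,0,0,-0.4,0.45,0,0,0,0,0,-0.5,0.45,0,0,0,0,0,-0.5,0.3,0,0,0,0,0,-0.5,0.1,0,0,0,0,0,-0.5,0,0,0,0,0,0,-0.5,0,0,0,0,0,0,-0.5,0], force=40)

```text
clock: 4.25
ee_pos: [0.4222, 0.2891, 0.2836]
ee_rot: [-0.0, 0.196, 0.981, -0.0]
contact_force: [-0.1, 0.1, -0.9]
gripper_width: 0.241
gripper_force: 36.0
```

Request:
send_rows(deltas=[0,0,0,0,0,-1,0,0,0,0,0,0,-2,0,0,0,0,0,0,-3,0,0,0,0,0,0,-3,0,0,0,0,0,0,-3,0])

```text
clock: 4.75
ee_pos: [0.4225, 0.2892, 0.3145]
ee_rot: [0.001, 0.196, 0.981, 0.0]
contact_force: [-0.4, -0.3, -1.1]
gripper_width: 0.245
gripper_force: 36.9
```

```bash
python3 - <<'E'
from h import *
c=read_camera("side");u,v=162,165
cv2.imwrite("pics/b2.png",cv2.resize(c["color"][v-60:v+60,u-80:u+80],None,fx=3.5,fy=3.5,interpolation=2))
E
python3 go.py .626 .039 .17 67.4
```

```text
turn [0.01 0.01 0.04] shift [-28.41 -15.28  -1.11] t 4.8 w 0.249 F [-0.3 -0.3 -0.8] grip 36.9
```

View pics/b2.png

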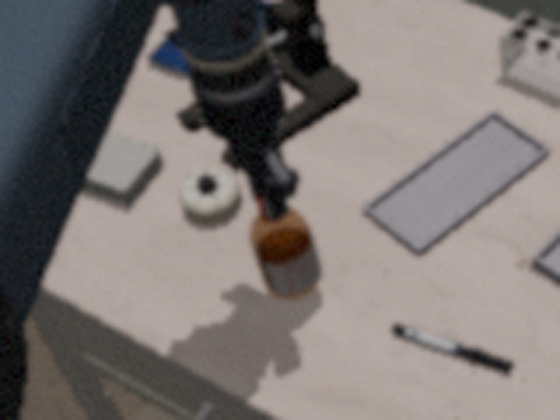

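The bottle is lifted and upright (crop 285,255) with its shadow detached. I'll carry it to the square tray.

Request:
send_rows(deltas=[0,0,0,-2,-1,-1,0,0,0,0,-5,-2.7,-1.2,0,0,0,0,-9,-4.8,-1.2,0,0,0,0,-13,-7,-1.2,0,0,0,0,-17,-9.2,-1.2,0,0,0,0,-21,-11.3,-1.2,0,0,0,0,-24,-13,-1.2,0,0,0,0,-26,-14,-1.2,0])

```text
clock: 5.6
ee_pos: [0.6098, 0.0574, 0.3245]
ee_rot: [-0.001, 0.197, 0.98, -0.0]
contact_force: [0.7, -0.6, -1.8]
gripper_width: 0.248
gripper_force: 36.9
```

Request:
send_rows(deltas=[0,0,0,-1.3,-0.7,0,0,0,0,0,-2.2,-1.2,0,0,0,0,0,-2.4,-1.3,0,0,0,0,0,-2.4,-1.3,0,0])

```text
clock: 6.0
ee_pos: [0.6255, 0.0394, 0.3255]
ee_rot: [-0.0, 0.195, 0.981, 0.0]
contact_force: [-0.2, -0.4, -0.8]
gripper_width: 0.245
gripper_force: 36.9
```

```bash
python3 go.py .626 .039 .1316 67.4;python3 - <<'E'
from h import *
o=get_obs();print(o["ee_pos"],o["qpos"])
c=read_camera("side");u,v=255,165
cv2.imwrite("pics/b3.png",cv2.resize(c["color"][v-60:v+60,u-80:u+80],None,fx=3.5,fy=3.5,interpolation=2))
E
```

```text
turn [ 0.01 -0.05  0.07] shift [-0.06 -0.02  3.89] t 6.0 w 0.245 F [-0.2 -0.4 -0.8] grip 36.9
[0.62554947 0.0393724  0.32554235] [-4.41782730e-02  3.11927084e-01  2.42283307e-01  1.50200164e+00
  4.27731596e-04  3.49041561e-01]
```

View pics/b3.png

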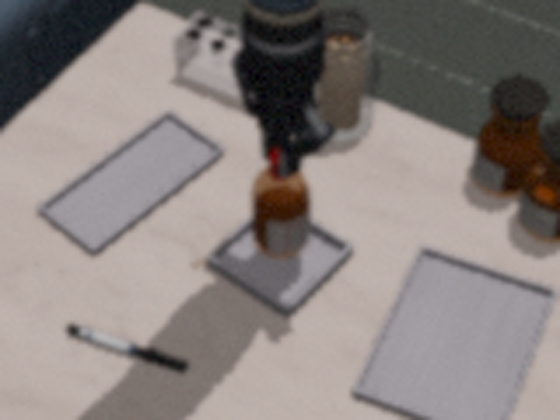

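The bottle is upright over the square tray (crop 282,215; tray centre about 280,262). Lower and release.

Request:
send_rows(deltas=[0,0,0,0,0,1,0,0,0,0,0,0,2,0,0,0,0,0,0,3,0,0,0,0,0,0,3.5,0,0,0,0,0,0,3.8,0,0,0,0,0,0,3.8,0])

```text
clock: 6.65
ee_pos: [0.6257, 0.0389, 0.2875]
ee_rot: [-0.0, 0.196, 0.981, -0.0]
contact_force: [-0.4, 0.3, -1.0]
gripper_width: 0.245
gripper_force: 36.9
```

Request:
send_rows(deltas=[0,0,0,0,0,0.1,0,0,0,0,0,0,0.1,0.3,0,0,0,0,0,0.1,0.4,0,0,0,0,0,0.1,0.6,0,0,0,0,0,-1.5,0.6,0,0,0,0,0,-4,0.6,0,0,0,0,0,-7,0.5,0,0,0,0,0,-7,0.5])

```text
clock: 7.45
ee_pos: [0.6269, 0.0388, 0.3638]
ee_rot: [0.005, 0.196, 0.981, 0.001]
contact_force: [1.0, -0.0, 0.1]
gripper_width: 0.499
gripper_force: 0.0
```

```bash
python3 go.py .447 .111 .08 8.8
```

```text
turn [ 0.46  0.4  58.64] shift [19.51 -0.28 12.69] t 7.45 w 0.499 F [ 1.  -0.   0.1] grip 0.0
```

Request:
send_rows(deltas=[0,0,58.6,4,0,0,0.45,0,0,58.6,8,0,0,0.45,0,0,58.6,12,-0.2,2,0.45,0,0,58.6,16,-0.3,5,0.45,0,0,58.6,19.5,-0.3,8,0.45,0,0,58.6,19.5,-0.3,11,0.45,0,0,58.6,19.5,-0.3,12.7,0.45,0,0,58.6,19.5,-0.3,12.7,0.45])

```text
clock: 8.25
ee_pos: [0.4423, 0.1109, 0.2271]
ee_rot: [-0.002, 0.65, 0.76, -0.002]
contact_force: [-0.6, 0.3, -0.3]
gripper_width: 0.449
gripper_force: 0.0
```

```bash
python3 go.py .447 .111 .015 8.8; python3 - <<'E'
from h import *
for n,(u,v) in dict(top=(229,217),side=(212,200)).items():
    c=read_camera(n);cv2.imwrite(f"pics/b_{n}.png",cv2.resize(c["color"][v-60:v+60,u-80:u+80],None,fx=2.4,fy=2.4,interpolation=2))
a=np.hstack([cv2.imread("pics/b_top.png"),cv2.imread("pics/b_side.png")]);cv2.imwrite("pics/c.png",a)
E
```

```text
turn [-0.39 -0.02  0.08] shift [-0.06  0.51  5.71] t 8.25 w 0.449 F [-0.6  0.3 -0.3] grip 0.0
```

View pics/c.png

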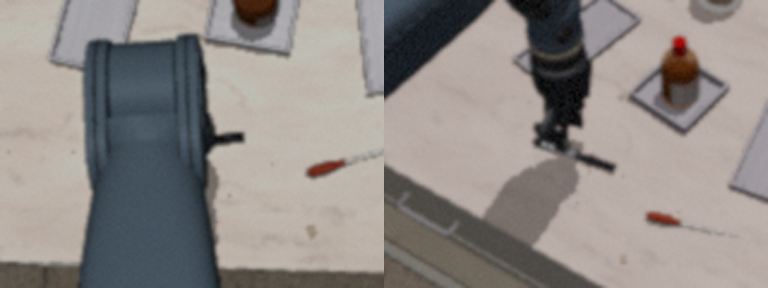

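The bottle stands in its tray (side crop 680,85). From the cap contacts, the fingertips sit about 19 mm past the grasp point, so I'll come down with care.

Request:
send_rows(deltas=[0,0,0,0,0.5,1.5,0.45,0,0,0,0,0.5,3,0.45,0,0,0,0,0.5,4,0.45,0,0,0,0,0.5,4.3,0.45,0,0,0,0,0.5,4.6,0.45,0,0,0,0,0.5,4.6,0.45])

```text
clock: 8.95
ee_pos: [0.4498, 0.1116, 0.1851]
ee_rot: [0.0, 0.65, 0.76, 0.0]
contact_force: [0.8, 0.2, -0.1]
gripper_width: 0.446
gripper_force: 0.0
```

Request:
send_rows(deltas=[0,0,0,0,0,0,0.35,0,0,0,0,0,0,0.25,0,0,0,0,0,0,0.1,0,0,0,0,0,0,0,0,0,0,0,0,0,0,0,0,0,0,0,0,0], force=30)

```text
clock: 9.55
ee_pos: [0.4499, 0.1117, 0.1853]
ee_rot: [0.0, 0.65, 0.76, 0.0]
contact_force: [0.0, 0.3, 3.8]
gripper_width: 0.138
gripper_force: 29.5
```

Request:
send_rows(deltas=[0,0,0,0,0,-1,0,0,0,0,0,0,-3,0,0,0,0,0,0,-6,0,0,0,0,0,0,-6,0,0,0,0,0,0,-6,0])

```text
clock: 10.05
ee_pos: [0.4499, 0.1117, 0.2457]
ee_rot: [0.001, 0.651, 0.759, 0.001]
contact_force: [-1.2, -0.5, -0.6]
gripper_width: 0.136
gripper_force: 29.3
```

```bash
python3 go.py .636 .233 .1 78.5; python3 - <<'E'
from h import *
c=read_camera("side");u,v=212,190
cv2.imwrite("pics/d.png",cv2.resize(c["color"][v-60:v+60,u-80:u+80],None,fx=3,fy=3,interpolation=2))
E
```

```text
turn [  0.1    0.08 -69.66] shift [ 9.13 20.25 -0.88] t 10.05 w 0.136 F [-1.2 -0.5 -0.6] grip 29.3
```

View pics/d.png

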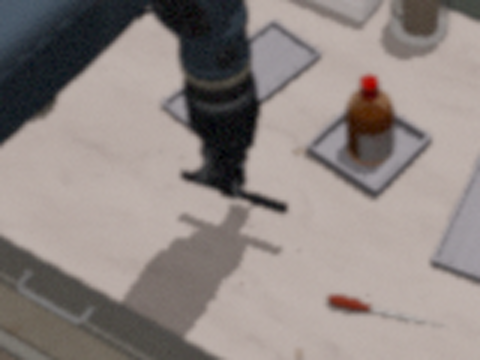

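The marker is held level near its middle (ends at crop (183,176) and (286,208), fingers at (235,190)). Carry it to the narrow tray.

Request:
send_rows(deltas=[0,0,-69.7,1.2,2.5,-0.9,0,0,0,-69.7,2.4,5,-0.9,0,0,0,-69.7,3.6,7.5,-0.9,0,0,0,-69.7,4.8,10,-0.9,0,0,0,-69.7,6,12.8,-0.9,0,0,0,-69.7,7.5,16,-0.9,0,0,0,-69.7,8.6,19,-0.9,0,0,0,-69.7,9.1,20.2,-0.9,0])

```text
clock: 10.9
ee_pos: [0.6363, 0.2337, 0.2508]
ee_rot: [-0.001, 0.105, 0.995, -0.0]
contact_force: [-0.4, -0.1, -0.8]
gripper_width: 0.131
gripper_force: 29.3
```

Request:
send_rows(deltas=[0,0,0,0,0,0,0,0,0,0,0,0,0,0])

```text
clock: 11.1
ee_pos: [0.6344, 0.2324, 0.2518]
ee_rot: [-0.002, 0.109, 0.994, -0.001]
contact_force: [-0.6, 0.4, -0.9]
gripper_width: 0.135
gripper_force: 29.3
```

```bash
python3 go.py .636 .233 .034 78.5; python3 - <<'E'
from h import *
c=read_camera("side");u,v=222,170
cv2.imwrite("pics/d1.png",cv2.resize(c["color"][v-60:v+60,u-80:u+80],None,fx=3,fy=3,interpolation=2))
E
```

```text
turn [-0.11 -0.2  -1.06] shift [-0.16  0.1   6.28] t 11.1 w 0.135 F [-0.6  0.4 -0.9] grip 29.3
```

View pics/d1.png

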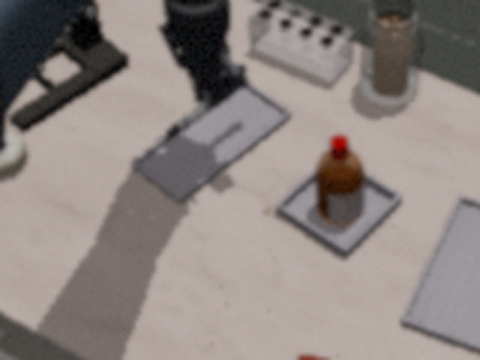

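The marker is aligned over the narrow tray. Lower, release and rise.

Request:
send_rows(deltas=[0,0,-1,-0.1,0.1,1.5,0,0,0,-1,-0.1,0.1,3,0,0,0,-1,-0.1,0.1,4.5,0,0,0,-1,-0.1,0.1,5.6,0,0,0,-1,-0.1,0.1,6.2,0,0,0,-1,-0.1,0.1,6.2,0,0,0,-1,-0.1,0.1,6.2,0])

```text
clock: 11.85
ee_pos: [0.6365, 0.2334, 0.1919]
ee_rot: [0.0, 0.099, 0.995, 0.0]
contact_force: [-0.4, -1.7, -0.0]
gripper_width: 0.136
gripper_force: 29.3
```

Request:
send_rows(deltas=[0,0,0,0,0,0,0.15,0,0,0,0,0,0,0.3,0,0,0,0,0,0,0.36,0,0,0,0,0,-1.5,0.36,0,0,0,0,0,-4,0.45,0,0,0,0,0,-8,0.45,0,0,0,0,0,-11,0.45,0,0,0,0,0,-11,0.45])

```text
clock: 12.65
ee_pos: [0.638, 0.2339, 0.3107]
ee_rot: [0.006, 0.099, 0.995, 0.002]
contact_force: [0.3, 0.5, 0.7]
gripper_width: 0.451
gripper_force: 0.0
```

```bash
python3 go.py .4225 -.067 .15 17.3
```

```text
turn [ 0.68  0.45 61.3 ] shift [ 15.18 -33.76   0.18] t 12.65 w 0.451 F [0.3 0.5 0.7] grip 0.0
```

Request:
send_rows(deltas=[0,0,61.3,4.5,-2,0,0.45,0,0,61.3,8,-5.5,0,0.45,0,0,61.3,10,-10,0,0.45,0,0,61.3,11,-14.5,0,0.45,0,0,61.3,12,-19,0,0.45,0,0,61.3,13,-23.5,0,0.45,0,0,61.3,14,-28,0,0.45,0,0,61.3,15,-32,0,0.45])

```text
clock: 13.45
ee_pos: [0.4248, -0.0521, 0.3023]
ee_rot: [0.001, 0.594, 0.804, 0.0]
contact_force: [0.3, -0.0, 0.5]
gripper_width: 0.451
gripper_force: 0.0
```

Request:
send_rows(deltas=[0,0,0,-0.3,-1.5,2,0.45,0,0,0,-0.3,-1.5,6,0.45,0,0,0,-0.3,-1.5,8,0.45,0,0,0,-0.3,-1.5,8,0.45])

```text
clock: 13.85
ee_pos: [0.4104, -0.0576, 0.2187]
ee_rot: [-0.003, 0.593, 0.805, -0.001]
contact_force: [-0.4, -0.0, 0.3]
gripper_width: 0.452
gripper_force: 0.0
```

```bash
python3 go.py .4225 -.067 .032 17.3; python3 - <<'E'
from h import *
for n,(u,v) in dict(top=(270,190),side=(255,210)).items():
    c=read_camera(n);cv2.imwrite(f"pics/b_{n}.png",cv2.resize(c["color"][v-60:v+60,u-80:u+80],None,fx=2.4,fy=2.4,interpolation=2))
a=np.hstack([cv2.imread("pics/b_top.png"),cv2.imread("pics/b_side.png")]);cv2.imwrite("pics/e.png",a)
E
```

```text
turn [-0.32 -0.22 -0.05] shift [-1.27  0.89  3.16] t 13.85 w 0.452 F [-0.4 -0.   0.3] grip 0.0
```

View pics/e.png

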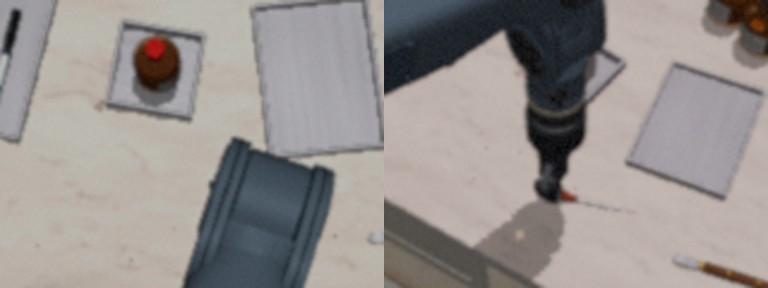

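The hand is above the bulb, with the rest of the bulb visible at side crop (568,197). The marker lies in its tray. Go down on the bulb.

Request:
send_rows(deltas=[0,0,0,-1.3,0.9,0.5,0.45,0,0,0,-1.3,0.9,1.5,0.45,0,0,0,-1.3,0.9,2.5,0.45,0,0,0,-1.3,0.9,3.1,0.45,0,0,0,-1.3,0.9,3.1,0.45,0,0,0,-1.3,0.9,3.1,0.45])

```text
clock: 14.55
ee_pos: [0.4247, -0.0674, 0.1905]
ee_rot: [-0.0, 0.593, 0.805, -0.0]
contact_force: [0.2, 0.7, -0.4]
gripper_width: 0.446
gripper_force: 0.0
```

Request:
send_rows(deltas=[0,0,0,0,0,0,0.35,0,0,0,0,0,0,0.28,0,0,0,0,0,0,0.22,0,0,0,0,0,0,0.1,0,0,0,0,0,0,0,0,0,0,0,0,0,0], force=25)

```text
clock: 15.15
ee_pos: [0.4251, -0.0677, 0.1907]
ee_rot: [0.0, 0.593, 0.805, 0.0]
contact_force: [0.2, 0.2, -0.5]
gripper_width: -0.003
gripper_force: 0.0
```

Request:
send_rows(deltas=[0,0,0,0,0,-1,0,0,0,0,0,0,-3,0,0,0,0,0,0,-6,0,0,0,0,0,0,-6,0,0,0,0,0,0,-6,0])

```text
clock: 15.65
ee_pos: [0.4257, -0.0679, 0.2522]
ee_rot: [0.001, 0.593, 0.805, 0.0]
contact_force: [0.6, -0.4, -0.3]
gripper_width: 0.001
gripper_force: 0.0
```

```bash
python3 - <<'E'
from h import *
c=read_camera("side");u,v=255,200
cv2.imwrite("pics/f.png",cv2.resize(c["color"][v-60:v+60,u-80:u+80],None,fx=4,fy=4,interpolation=2))
E
```

```text
(no output)
```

View pics/f.png

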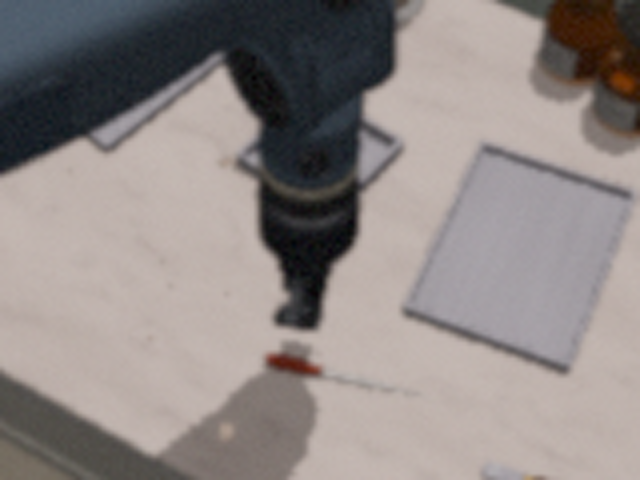

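The hand closed above the bulb and came up empty; the dropper still lies at crop (265,357)–(418,393). Re-check its pose and go lower.

```bash
python3 - <<'E'
from h import *
c=read_camera("side")
p=ray(c,[[175+266/4,140+358/4],[175+320/4,140+371/4],[175+418/4,140+393/4]],.007)[:,:2];print(p,np.linalg.norm(p[2]-p[0]),(p[0]+p[2])/2,np.degrees(np.arctan2(*(p[0]-p[2])[::-1])))
E
python3 go.py .4225 -.067 .026 17.3
```

```text
[[ 0.41761273 -0.03512481]
 [ 0.43015326 -0.08017476]
 [ 0.45386648 -0.15991152]] 0.12994636012021066 [ 0.43573961 -0.09751817] 106.19993991327286
turn [-0.05 -0.03 -0.01] shift [ 0.12 -0.19  6.92] t 15.75 w 0.002 F [ 0.1 -0.3  0.5] grip 0.0
```

Request:
send_rows(deltas=[0,0,0,0,0,0,0.4,0,0,0,0,0,0,0.4,0,0,0,0,0,2,0.4,0,0,0,0,0,4,0.4,0,0,0,0,0,6,0.4,0,0,0,0,0,7,0.4,0,0,0,0,0,7.1,0.4,0,0,0,0,0,7.1,0.4])

```text
clock: 16.55
ee_pos: [0.425, -0.0677, 0.1798]
ee_rot: [-0.0, 0.593, 0.805, -0.0]
contact_force: [0.1, -0.3, 0.3]
gripper_width: 0.402
gripper_force: 0.0
```

Request:
send_rows(deltas=[0,0,0,0,0,0,0.3,0,0,0,0,0,0,0.24,0,0,0,0,0,0,0.18,0,0,0,0,0,0,0.1,0,0,0,0,0,0,0,0,0,0,0,0,0,0], force=25)

```text
clock: 17.15
ee_pos: [0.4255, -0.0678, 0.1805]
ee_rot: [0.001, 0.593, 0.805, 0.0]
contact_force: [0.5, -0.2, 3.6]
gripper_width: 0.137
gripper_force: 24.5
```

Request:
send_rows(deltas=[0,0,0,0,0,-1,0,0,0,0,0,0,-3,0,0,0,0,0,0,-6,0,0,0,0,0,0,-7,0,0,0,0,0,0,-7,0])

```text
clock: 17.65
ee_pos: [0.426, -0.068, 0.2517]
ee_rot: [0.002, 0.593, 0.805, 0.001]
contact_force: [0.0, -0.7, -0.7]
gripper_width: 0.139
gripper_force: 24.3
```

```bash
python3 go.py .587 -.142 .0955 97.8; python3 - <<'E'
from h import *
c=read_camera("side");u,v=255,200
cv2.imwrite("pics/f1.png",cv2.resize(c["color"][v-60:v+60,u-80:u+80],None,fx=4,fy=4,interpolation=2))
E
```

```text
turn [ 7.000e-02  2.600e-01 -8.051e+01] shift [-11.85  13.17   0.2 ] t 17.65 w 0.139 F [ 0.  -0.7 -0.7] grip 24.3
```

View pics/f1.png

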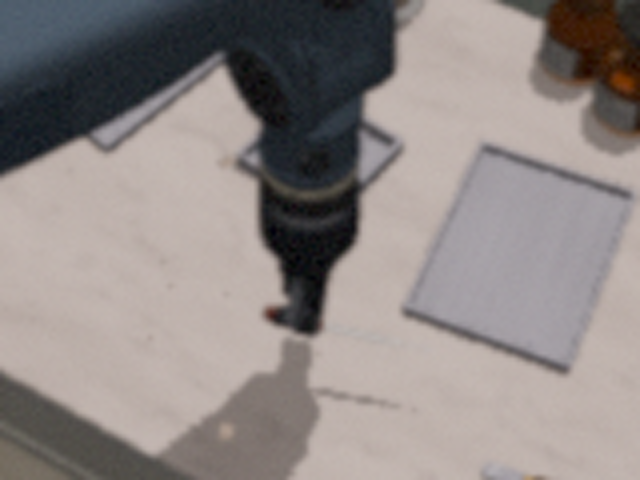

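The dropper is held, bulb at crop (270,313) and stem running level to (385,342). Carry it to the wide tray.

Request:
send_rows(deltas=[0,0,-8,-1.5,1.6,0,0,0,0,-16,-3,3.3,0,0,0,0,-24,-4.5,5,0,0,0,0,-32,-6,6.7,0,0,0,0,-40,-7.5,8.3,0,0,0,0,-48,-9,10,0,0,0,0,-56,-10.5,11.7,0,0,0,0,-64,-11.8,13.2,0,0])

```text
clock: 18.5
ee_pos: [0.5863, -0.1413, 0.2469]
ee_rot: [-0.002, 0.073, 0.997, 0.001]
contact_force: [-0.5, -0.0, 0.4]
gripper_width: 0.134
gripper_force: 24.4
```

Request:
send_rows(deltas=[0,0,-8,0,0,0,0,0,0,-16.5,0,0,0,0,0,0,-16.5,0,0,0,0,0,0,-16.5,0,0,0,0])

```text
clock: 18.9
ee_pos: [0.5856, -0.1409, 0.2479]
ee_rot: [-0.001, -0.066, 0.998, 0.001]
contact_force: [0.3, 0.2, 0.2]
gripper_width: 0.138
gripper_force: 24.4
```

```bash
python3 go.py .587 -.142 .0295 97.8
```

```text
turn [ 0.08 -0.15 -0.19] shift [-0.15 -0.13  6.34] t 18.9 w 0.138 F [0.3 0.2 0.2] grip 24.4
```

Request:
send_rows(deltas=[0,0,0,-0.1,-0.1,1.5,0,0,0,0,-0.1,-0.1,3,0,0,0,0,-0.1,-0.1,4.5,0,0,0,0,-0.1,-0.1,5.6,0,0,0,0,-0.1,-0.1,6.2,0,0,0,0,-0.1,-0.1,6.3,0,0,0,0,-0.1,-0.1,6.3,0])

```text
clock: 19.6
ee_pos: [0.5873, -0.142, 0.1867]
ee_rot: [0.0, -0.068, 0.998, -0.0]
contact_force: [-0.1, -0.3, -0.2]
gripper_width: 0.141
gripper_force: 24.4
```

Request:
send_rows(deltas=[0,0,0,0,0,0,0.17,0,0,0,0,0,0,0.22,0,0,0,0,0,0,0.3,0,0,0,0,0,0,0.36,0,0,0,0,0,-1.5,0.36,0,0,0,0,0,-4,0.4,0,0,0,0,0,-7,0.4,0,0,0,0,0,-7,0.4])

```text
clock: 20.4
ee_pos: [0.5893, -0.1427, 0.2637]
ee_rot: [0.005, -0.068, 0.998, -0.002]
contact_force: [-0.4, 0.4, 0.7]
gripper_width: 0.401
gripper_force: 0.0
```

```bash
python3 go.py .431 -.301 .1 11.6
```

```text
turn [ 0.19  0.69 86.19] shift [ 17.84 -13.53   0.77] t 20.4 w 0.401 F [-0.4  0.4  0.7] grip 0.0
```

Request:
send_rows(deltas=[0,0.7,8,2.3,-1.7,0,0.4,0,0.7,16,4.6,-3.4,0,0.4,0,0.7,24,7,-5.1,0,0.4,0,0.7,32,9.3,-6.8,0,0.4,0,0.7,40,11.6,-8.5,0,0.4,0,0.7,48,14,-10.2,0,0.4,0,0.7,56,16.2,-12,0,0.4,0,0.7,64,17.8,-13.5,0,0.4])

```text
clock: 21.2
ee_pos: [0.428, -0.3008, 0.2573]
ee_rot: [-0.006, 0.474, 0.881, -0.001]
contact_force: [1.5, 0.4, -0.4]
gripper_width: 0.404
gripper_force: 0.0
```

Request:
send_rows(deltas=[0,0,8,0,0,0,0.4,0,0,16,0,0,0,0.4,0,0,22,0,0,0,0.4,0,0,22,0,0,0,0.4])

```text
clock: 21.6
ee_pos: [0.4291, -0.3, 0.2571]
ee_rot: [-0.005, 0.631, 0.776, -0.001]
contact_force: [-0.7, 0.1, -0.1]
gripper_width: 0.4
gripper_force: 0.0
```

```bash
python3 go.py .431 -.301 .0235 11.6; python3 - <<'E'
from h import *
for n,(u,v) in dict(top=(340,190),side=(310,230)).items():
    c=read_camera(n);cv2.imwrite(f"pics/b_{n}.png",cv2.resize(c["color"][v-60:v+60,u-80:u+80],None,fx=2.4,fy=2.4,interpolation=2))
a=np.hstack([cv2.imread("pics/b_top.png"),cv2.imread("pics/b_side.png")]);cv2.imwrite("pics/g.png",a)
E
```

```text
turn [-0.52 -0.37  0.19] shift [-0.19  0.23  7.86] t 21.6 w 0.4 F [-0.7  0.1 -0.1] grip 0.0
```

View pics/g.png

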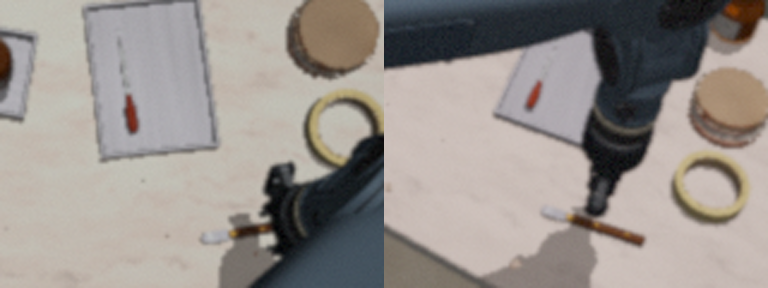

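The dropper lies lengthwise in the wide tray (top crop (121,38)–(132,133)). The hand is above the spatula's middle (side crop about 595,215). Descend and grip.

Request:
send_rows(deltas=[-0.5,-0.4,0,-0.2,0.2,2,0.4,-0.5,-0.4,0,-0.2,0.2,4,0.4,-0.5,-0.4,0,-0.2,0.2,6,0.4,-0.5,-0.4,0,-0.2,0.2,7.3,0.4,-0.5,-0.4,0,-0.2,0.2,7.8,0.4,-0.5,-0.4,0,-0.2,0.2,7.8,0.4,-0.5,-0.4,0,-0.2,0.2,7.8,0.4])

```text
clock: 22.4
ee_pos: [0.4312, -0.3014, 0.1796]
ee_rot: [0.001, 0.631, 0.776, -0.0]
contact_force: [0.0, 0.5, -0.2]
gripper_width: 0.399
gripper_force: 0.0
```

Request:
send_rows(deltas=[0,0,0,0,0,0,0.3,0,0,0,0,0,0,0.24,0,0,0,0,0,0,0.18,0,0,0,0,0,0,0.1,0,0,0,0,0,0,0,0,0,0,0,0,0,0], force=35)

```text
clock: 23.0
ee_pos: [0.4311, -0.3014, 0.1795]
ee_rot: [0.001, 0.631, 0.776, -0.0]
contact_force: [-0.4, -0.6, 4.0]
gripper_width: 0.146
gripper_force: 36.2
```

Request:
send_rows(deltas=[0,0,0,0,0,-1,0,0,0,0,0,0,-3,0,0,0,0,0,0,-6,0,0,0,0,0,0,-7.5,0,0,0,0,0,0,-7.5,0])

```text
clock: 23.5
ee_pos: [0.4317, -0.3019, 0.2567]
ee_rot: [0.003, 0.631, 0.776, -0.0]
contact_force: [0.4, -0.2, -0.6]
gripper_width: 0.144
gripper_force: 35.7
```

```bash
python3 go.py .6208 -.2017 .1 97.5; python3 - <<'E'
from h import *
# held spatula: handle mask length/direction in the side view, at the held height
s=read_camera("side");z=get_obs()["ee_pos"][2]-.172
m=mask(s,lambda b,g,r:(r-b>35)&(r<190)&(r>60),(255,190,355,275));m=big(m);F,P=fit(s,m,z);print(z,F,m.sum())
E
```

```text
turn [-8.000e-02  3.400e-01 -8.571e+01] shift [ 5.94 20.55  0.2 ] t 23.5 w 0.144 F [ 0.4 -0.2 -0.6] grip 35.7
0.08279075375890999 [  0.444  -0.344  49.099  11.069 -77.989] 57
```

Held, and the handle end is about 68 mm from the grasp, as expected. Carry it to the wide tray.

Request:
send_rows(deltas=[0,0,-8,0.7,2.5,0,0,0,0,-16,1.5,5,0,0,0,0,-24,2.2,7.5,0,0,0,0,-32,3,10,0,0,0,0,-40,3.7,12.8,0,0,0,0,-48,4.5,15.5,0,0,0,0,-56,5.2,18,0,0,0,0,-64,5.9,20.5,0,0])

```text
clock: 24.35
ee_pos: [0.6196, -0.2004, 0.2507]
ee_rot: [-0.002, 0.121, 0.993, 0.0]
contact_force: [0.1, -1.0, 0.1]
gripper_width: 0.146
gripper_force: 35.7
```

Request:
send_rows(deltas=[0,0,-8,0,0,0,0,0,0,-16,0,0,0,0,0,0,-21.7,0,0,0,0,0,0,-21.7,0,0,0,0,0,0,-21.7,0,0,0,0])

```text
clock: 24.85
ee_pos: [0.6189, -0.2012, 0.2517]
ee_rot: [-0.002, -0.064, 0.998, 0.001]
contact_force: [-0.6, -0.5, -0.5]
gripper_width: 0.148
gripper_force: 35.7
```

```bash
python3 go.py .629 -.2007 .0285 97.5
```

```text
turn [ 0.08 -0.19 -0.13] shift [-1.03 -0.09  6.81] t 24.85 w 0.148 F [-0.6 -0.5 -0.5] grip 35.7
```

Request:
send_rows(deltas=[0,0,0,-1,-0.1,1.5,0,0,0,0,-1,-0.1,3,0,0,0,0,-1,-0.1,4.5,0,0,0,0,-1,-0.1,5.8,0,0,0,0,-1,-0.1,6.5,0,0,0,0,-1,-0.1,6.8,0,0,0,0,-1,-0.1,6.8,0])

```text
clock: 25.55
ee_pos: [0.6292, -0.2011, 0.185]
ee_rot: [-0.001, -0.065, 0.998, 0.0]
contact_force: [-0.0, 0.3, -0.1]
gripper_width: 0.146
gripper_force: 35.7
```

Request:
send_rows(deltas=[0,0,0,0,0,0,0.17,0,0,0,0,0,0,0.22,0,0,0,0,0,0,0.3,0,0,0,0,0,0,0.34,0,0,0,0,0,-1.5,0.34,0,0,0,0,0,-5,0.34,0,0,0,0,0,-10,0.34,0,0,0,0,0,-14,0.34])

```text
clock: 26.35
ee_pos: [0.6294, -0.201, 0.3293]
ee_rot: [0.001, -0.065, 0.998, -0.001]
contact_force: [1.1, 0.0, -0.3]
gripper_width: 0.34
gripper_force: 0.0
```

Request:
send_rows(deltas=[0,0,0,5,0,-2,0.34,0,0,0,10,0,-2,0.34,0,0,0,15,0,-2,0.34,0,0,0,20,0,-2,0.34,0,0,0,25,0,-2,0.34,0,0,0,25,-2,-2,0.34,0,0,0,25,-5,-2,0.34,0,0,0,25,-5,-2,0.34])

```text
clock: 27.15
ee_pos: [0.3877, -0.2854, 0.3471]
ee_rot: [0.001, -0.064, 0.998, -0.002]
contact_force: [-0.1, -0.0, 0.2]
gripper_width: 0.338
gripper_force: 0.0
```

```bash
python3 m.py | grep -E "timer|tape|cap|wide|narrow|square"; python3 go.py .4 -.2 .2 97
```

```text
narrow [  0.635   0.232 196.502  85.885 -11.633] 1611
square [ 6.27000e-01  3.90000e-02  1.08121e+02  1.05589e+02 -7.90300e+00] 638
wide [ 6.25000e-01 -1.69000e-01  1.96229e+02  1.47260e+02  7.86300e+00] 2522
turn [-0.05  0.02  0.42] shift [-2.27  8.13 -0.82] t 27.25 w 0.334 F [ 0.9  0.3 -0.7] grip 0.0m.py:10: RuntimeWarning: Mean of empty slice.
  m=mask(c,f,bx); F,P=fit(c,m,z); print(n,F,m.sum(),"centroid",P.mean(0).round(4))
  ret = um.true_divide(
Traceback (most recent call last):
  File "m.py", line 11, in <module>
    m=big(mask(c,lambda b,g,r:(r-g>80),(150,205,185,240)));v,u=np.nonzero(m);print("cap px",u.mean(),v.mean(),m.sum(),ray(c,[[u.mean(),v.mean()]],.122))
  File "h.py", line 12, in big
    n,l,s,ce=cv2.connectedComponentsWithStats(m.astype(np.uint8)); return (l==1+np.argmax(s[1:,4]))
                                                                                ~~~~~~~~~^^^^^^^^^
ValueError: attempt to get argmax of an empty sequence
```

That picture is the old one, because the script stopped before saving. My viewing quota is used up, so I'll verify with numbers instead.

```bash
python3 - <<'E'
from h import *
c=read_camera("top")
T=dict(n=(.6355,.2325,-11.5),s=(.6265,.039,-7.8),w=(.625,-.169,7.6))
def rel(p,t):
    x,y,a=T[t];a=np.radians(a);d=np.asarray(p)[:2]-[x,y];return (np.array([[np.cos(a),np.sin(a)],[-np.sin(a),np.cos(a)]])@d*1000).round(1)
def rep(n,t,f,bx,z):
    m=mask(c,f,bx);F,P=fit(c,m,z);print(n,F,m.sum(),"in tray mm",rel(F[:2],t),"yaw rel",round(F[4]-T[t][2],1))
rep("marker","n",lambda b,g,r:r<85,(180,130,205,180),.015)
rep("bulb","w",lambda b,g,r:r-g>45,(300,135,326,192),.011)
rep("spat handle","w",lambda b,g,r:(r<120)&(r-b>12),(322,137,343,184),.012)
m=big(mask(c,lambda b,g,r:r-g>80,(235,130,280,185)));v,u=np.nonzero(m);p=ray(c,[[u.mean(),v.mean()]],.125)[0];print("cap",u.mean(),v.mean(),p,rel(p,"s"))
m=big(mask(c,lambda b,g,r:(r-b>20)&(r>60)&(r<140),(235,130,280,185)));print("body@.06",fit(c,m,.06)[0])
for n,bx in dict(timer=(100,190,133,222),tape=(384,164,426,206)).items():
    a=cv2.imread("pics/top0.png")[bx[1]:bx[3],bx[0]:bx[2]];b=c["color"][bx[1]:bx[3],bx[0]:bx[2]]
    print(n,"shift px",cv2.phaseCorrelate(np.float64(cv2.cvtColor(a,6)),np.float64(cv2.cvtColor(b,6))))
E
```

```text
marker [  0.634   0.232 129.034  11.914 -11.662] 86 in tray mm [-1.4 -0.8] yaw rel -0.2
bulb [ 0.575 -0.144 43.605  8.999 11.695] 39 in tray mm [-46.3  31.4] yaw rel 4.1
spat handle [ 0.65  -0.199 98.155 12.456  7.551] 126 in tray mm [ 20.8 -33. ] yaw rel -0.0
cap 254.0566037735849 149.67924528301887 [0.62501243 0.03918196 0.125     ] [-1.5 -0. ]
body@.06 [ 6.3200e-01  3.9000e-02  5.0171e+01  4.8413e+01 -8.8249e+01]
timer shift px ((-0.043069396750592404, 0.0023444179435649914), 0.9369149276791975)
tape shift px ((0.28626421986154327, 0.4569755901064525), 0.9388903109843839)
```

```bash
python3 -c "
from bench import *
print(job_done())"
```

```text
the job is handed in; nothing more can be done
None
```

I handed the job in at about 27 s of the 112 s allowed. By the last camera measurement, the spatula, dropper, marker and bottle were all within about 2 mm of where I aimed in their trays, and the timer and tape had not moved; the hand-in gave no verdict.

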